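# Pull the fluid nozzle for washing and latch the spares tray

## Task

Pick the pointed spray-gun nozzle out of the black pocket tray, leaving the other gun parts in their pockets, and set it down gently - no dropping - in the shallow steel wash dish, standing on its round foot with the point up. Then swing the tray's keeper bar shut over the parts that are left until it clicks fully home in its latch. Do not knock over or shove the things around the tray and dish.

Things in the scene. Friction and masses are not known exactly. Their poses are not given: they have to be found in the camera images.
- tray: Black pocket tray fixed to the table, 60 mm (its x) by 228 mm (its y), 14 mm high, origin under its centre. Four square pockets 30 mm wide and 10 mm deep (floor 4 mm above the table) in one row along its y, at y = -60, -20, +20 and +60 mm. At y = +100 mm a hinge post, 47 mm high, carries the keeper bar; at y = -100 mm stands the latch post.
- tray_latch (a point): Centre of the seat on the latch post where the shut bar comes to lie, 48 mm above the table. The aluminium post, 40 x 22 mm, reaches from x = -26 to +14 mm in the tray frame, 45 mm high, with a stop lip to 60 mm height on its +x side and a sprung steel detent ball on its -x side.
- bar (a joint): Angle of the keeper bar in rad about its vertical hinge: 0 = shut, lying over the row of pockets and home in the latch; it grows as the bar swings open towards the tray's -x side, to 2.0. It stays where left. From 0.13 rad it rides over the sprung detent ball (about 5 N at the knob), dropping home near 0.02 behind it. In the tray's frame the bar points from the hinge along (-sin q, -cos q).
- bar_hinge (a point): Point on the keeper bar's hinge axis, at the bar's underside, 48 mm above the table. The aluminium bar is 14 mm wide, 8 mm thick and 212 mm long from here.
- bar_knob (a point): Top centre of the bar's upright round steel knob, 14 mm diameter, standing 32 mm above the bar (from 56 to 88 mm above the table), 165 mm from the hinge.
- nozzle: The pointed fluid nozzle, brass, to be moved; 38 mm tall, stands in a pocket. Origin at the centre of its foot's underside, z up to the point. Round foot 26 mm diameter and 10 mm high, above it a round body 16 mm diameter up to 26 mm, then a cone to a 5 mm tip at 38 mm. About 50 g.
- air_cap: Brass air cap in another pocket, stays there: foot 26 mm, round body 24 mm up to 22 mm, two upright horns to 36 mm. Origin at the centre of its underside.
- adapter: Brass cup adapter in another pocket, stays there: foot 26 mm, plain flat-topped cylinder 20 mm diameter to 36 mm height. Origin at the centre of its underside.
- plug: Brass plug in another pocket, stays there: foot 26 mm, thin neck, flat six-sided head 25 mm wide to 35 mm height. Origin at the centre of its underside.
- dish: Shallow open steel wash dish, loose on the table, 130 mm (its x) by 110 mm (its y) outside, 20 mm high, walls and floor 3 mm thick. Origin at the centre of its underside.
- dish_in (a point): Centre of the wash dish's inner floor, axes as the dish.
- cup: White plastic mixing cup, 60 mm across, 70 mm high, standing near the dish; leave it alone. Origin at the centre of its underside.
- tin: Small closed steel tin, 72 mm across, 55 mm high, beyond the dish; leave it alone. Origin at the centre of its underside.
- block: Dark sanding block, 65 x 120 x 27 mm, lying beyond the tray; leave it alone. Origin at the centre of its underside.
Mind the look-alikes: they are no part of the job. What is shaped like the nozzle but green or white is not meant.

How it is judged:
On the way, in this order (a step that is already met when the one before it is completed fails the run):
1. the nozzle stands on its foot, point up, in the wash dish, let go (x of nozzle in the frame of dish_in between -0.055 and 0.055 m and y of nozzle in the frame of dish_in between -0.045 and 0.045 m and z of nozzle in the frame of dish_in between -0.004 and 0.005 m and angle between nozzle's own z axis and vertical below 0.15 rad and contact force between the fingers and nozzle below 0.05 N), for 0.2 s.
2. the keeper bar is shut home in its latch (value of joint bar below 0.02 rad), for 0.2 s.
At the end, for the whole second after the job is handed in: The nozzle stands released and at rest on the wash dish's floor, upright within 0.15 rad, inside its walls; the keeper bar is home in its latch (joint below 0.02 rad); air cap, adapter and plug are still upright in their pockets (moved less than 12 mm) (all of step 1 and linear speed of nozzle below 0.02 m/s and value of joint bar below 0.02 rad and distance of each of air_cap, adapter, plug from where it was at the start of the episode below 0.012 m and angle between each of air_cap, adapter, plug's own z axis and vertical below 0.2 rad); the robot touches nothing.
It fails at once if the nozzle is dropped (falls freely faster than 0.6 m/s) (contact force between the fingers and nozzle below 0.05 N and linear speed of nozzle above 0.6 m/s).
It fails at once if another gun part leaves its pocket (moved over 20 mm) (distance of any of air_cap, adapter, plug from where it was at the start of the episode above 0.02 m).
It fails at once if the cup, tin or block is knocked over or shoved over 40 mm (distance of any of cup, tin, block from where it was at the start of the episode above 0.04 m or angle between any of cup, tin, block's own z axis and vertical above 0.5 rad).
It also fails if it takes over 58 s, if anything falls off the work surface, if the arm or the gripper's body presses on something with over 40 N, if the wrist force passes 120 N, or if a joint passes its speed limit or range.

## Robot

A 7-joint arm with a two-finger parallel gripper is mounted at the origin on the work surface. World frame = base frame: x ahead of the robot, y to its left, z up, the work surface at z = 0. Lengths are in m, angles in rad, forces in N, time in s.
With the tool pointing down it reaches from about 0.4 to 0.85 m from the base axis. Payload 10.4 kg.
Tool frame: the origin (TCP) lies midway between the tips of the shut fingers; the grasp point (between the pads) lies 19 mm behind it; z points along the fingers, y is the line along which they close (so a half turn about z gives the same grasp; the last joint's range is limited). The gripper opens to 87 mm and grips with 3 to 60 N. Pads are 19 mm wide; open, the fingers measure 117 mm over their backs; the gripper's body (75 mm by 190 mm) begins 51 mm behind the grasp point.
Start: joints at [1.265, 0.332, -0.065, 1.46, 0.022, 1.35, -0.088], TCP at [0.174, -0.6, 0.223] pointing down, gripper open.
Joint ranges: [-2.6, 2.6], [-0.5, 2.12], [-1.47, 1.34], [0.16, 2.42], [-1.27, 4.41], [0.06, 2.06], [-2.6, 2.6]. Speed limits (rad/s): [2.22, 2.22, 2.79, 2.79, 3.14, 3.14, 3.14].

## Interface

Orientations are given as a unit quaternion [x, y, z, w].
In Python, from bench import r gives the robot as it stands.
- The arm moves only by the tool move_arm, never from a script. Its argument "targets" is a list of rows, each a list of 3 entries, a list of its own where there are three numbers: the shift along the tool's x, y, z in cm, then the turn, a rotation vector about the tool's x, y, z in rad, then the opening in per cent of the stroke, from 0 (shut) to 100 (fully open). In form: [[[x, y, z], [wx, wy, wz], gripper], ...]. A call has 1 to 20 rows; each row shifts and turns the commanded pose from where the row before left it, along the tool's axes as they then stand; what a row does not reach is not made up. A row lasts 1/8 s, in which the tool goes at most 62.5 mm and 10.7 degrees, less where a joint would pass 70% of its speed; a pose out of reach is approached as far as the arm can. A call with a gripper value outside its range is refused whole. The fingers move at their own pace and stop on an object; "grip_force" is the grip in N (left out, the last holds). Time passes only in rows, so rows that do not move let the fingers close. It gives the time, the measured TCP pose, the force, the opening and the grip force at its end, in the units of the state.
- r.read_state(): the state, without advancing time (a new reading comes with each control period).
- r.camera(name): name is "scene" or "top" or "wrist"; returns a dict with "image" (400x640x3 uint8, blue, green, red), "vertical_fov" (degrees; the focal length in pixels is half the picture's height over the tangent of half this angle, whatever the lens; pixels are square), "cx", "cy" (the principal point, pixels), "k1" (the pictures are not rectified: a ray, as slopes to the right and down, at radius r is drawn at 1 + k1 r^2 times it, then the intrinsics apply), "cam_to_world" (4x4, takes a point from camera to world coordinates). Camera axes: x right, y down, z forward; pixel columns grow to the right and rows downward; lengths in m; the calibration is good to about 2 mm. A picture is of the moment at which its call begins. There is no depth.
- r.close_job(): hands the job in; it is judged then, once.
The state is a dict: "time": time; "joint_positions": joint angles; "joint_vel": joint speeds; "joint_torque": joint torques, N m; "ee_pos": TCP position; "eef_rot": TCP orientation; "ft_force": force on the tool from outside, world axes, zero at the start; "torque": the same for the moment, N m; "width": finger opening in m; "grip_force": force on a finger pad.
Only numpy, scipy, OpenCV 4.12 (cv2) and the standard library are available. Lean on these libraries where they do the work, as an engineer would, in place of code of your own. Each camera call takes 0.05 s, during which the arm holds its last target. There are 200 camera calls.

## Working session

There is one attempt and no reset: what is moved stays moved. The work goes in short steps, Python scripts to look and compute and a tool call to move; the robot and the scene stay as the last step left them, time stands still between calls to the robot, and variables do not carry over. Pictures are saved under pics/ and viewed, at most 10 in all, crops included, and the job is handed in when it is done.

Besides the shell and the picture viewer there is one more tool, called after "Request:" as name(argument=value, ...), one argument or row to a line, values as JSON. move_arm: Moves the arm, as the interface text tells. Its arguments: {"type":"object","properties":{"targets":{"type":"array"},"grip_force":{"type":"number"}},"required":["targets"]}

```bash
mkdir -p pics; ls
cat > h.py <<'E'
import numpy as np, cv2, pickle
from bench import r
from scipy.spatial.transform import Rotation as R
def shot(n,f):
    c=r.camera(n); cv2.imwrite(f'pics/{f}.png',c['image']); pickle.dump(c,open(f'pics/{f}.pkl','wb')); return c
def load(f): return pickle.load(open(f'pics/{f}.pkl','rb'))
def K(c):
    f=200/np.tan(np.radians(c['vertical_fov'])/2); return np.array([[f,0,c['cx']],[0,f,c['cy']],[0,0,1.]])
def ray(c,uv):
    f=K(c)[0,0]; d=(np.array(uv,float)-[c['cx'],c['cy']])/f; u=d.copy()
    for _ in range(30): u=d/(1+c['k1']*(u@u))
    T=np.array(c['cam_to_world']); return T[:3,3],T[:3,:3]@np.r_[u,1]
def onz(c,uv,z):
    o,d=ray(c,uv); return o+d*(z-o[2])/d[2]
def proj(c,p):
    T=np.array(c['cam_to_world']); q=T[:3,:3].T@(np.array(p)-T[:3,3]); u=q[:2]/q[2]
    return u*(1+c['k1']*(u@u))*K(c)[0,0]+[c['cx'],c['cy']]
E
python3 - <<'E'
from h import *
s=r.read_state(); print({k:np.round(v,3) for k,v in s.items()})
for n in('scene','top'):
    c=shot(n,n+'0'); print(n,c['vertical_fov'],c['cx'],c['cy'],c['k1'],np.round(c['cam_to_world'],3))
E
```

```text
pics
{'time': np.float64(0.0), 'joint_positions': array([ 1.265,  0.333, -0.065,  1.461,  0.022,  1.35 , -0.088]), 'joint_vel': array([-0.001, -0.002,  0.001, -0.   , -0.001, -0.   , -0.001]), 'joint_torque': array([-0.0000e+00, -6.2326e+01,  2.4000e-02, -3.8989e+01, -6.2000e-02,
        4.0000e-02,  0.0000e+00]), 'ee_pos': array([ 0.174, -0.6  ,  0.222]), 'eef_rot': array([ 0.99 ,  0.141, -0.   , -0.001]), 'ft_force': array([-0.162,  0.127,  0.752]), 'torque': array([ 0.015, -0.079, -0.014]), 'grip_force': np.float64(0.0), 'width': np.float64(0.087)}
scene 43.89089834095844 320.63863735904425 204.76326216460743 0.03591965345796293 [[-0.304  0.733 -0.608  1.246]
 [ 0.953  0.239 -0.188  0.135]
 [ 0.007 -0.637 -0.771  0.865]
 [ 0.     0.     0.     1.   ]]
top 44.84116838886821 318.02735585272575 201.0210739710461 -0.019917002075352352 [[ 0.022 -0.984  0.175  0.416]
 [-1.    -0.017  0.026 -0.074]
 [-0.023 -0.176 -0.984  1.143]
 [ 0.     0.     0.     1.   ]]
```

View pics/top0.png

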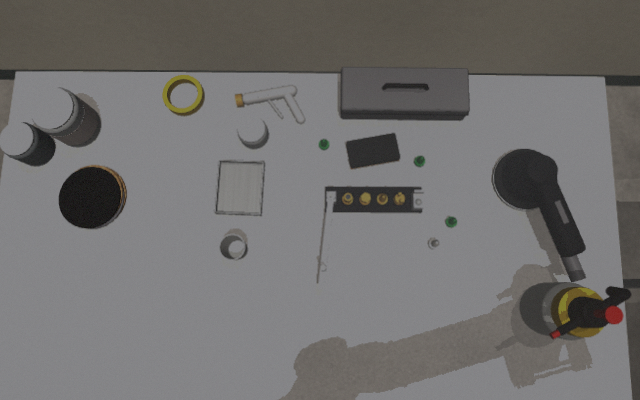

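View pics/scene0.png

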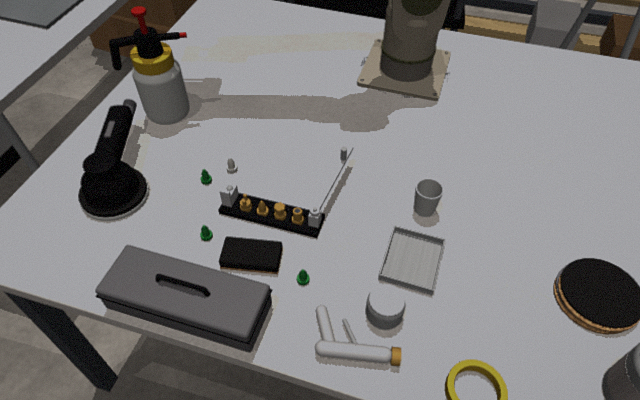

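The top view shows the tray at (374,199), with the hinge at (331,197) and the latch at (418,200). The bar points down to its knob at about (322,266). The dish is at (241,188), the cup at (234,246), the tin at (252,131) and the block at (373,151). Candidates for the nozzle are the brass parts at (348,199), (365,199), (382,199) and (400,198). The decoys are green at (324,144), (420,160) and (451,221), and white at (434,243).

Run:
```python
from h import *
a=load('top0')['image'][175:225,315:435]; b=load('scene0')['image'][175:245,210:335]
a=cv2.resize(a,(780,325),interpolation=3); b=cv2.resize(b,(480,269),interpolation=3)
a=cv2.convertScaleAbs(a,alpha=1.5);b=cv2.convertScaleAbs(b,alpha=1.5)
o=np.zeros((594,780,3),np.uint8); o[:325]=a; o[325:,:480]=b; cv2.imwrite('pics/crop.png',o)
c=load('top0')
for n,uv,z in [('hinge',(331,197),.056),('latch',(418,200),.048),('knob',(322,266),.088),('p1',(348,199),.03),('p2',(365,199),.03),('p3',(382,199),.03),('p4',(400,198),.03),('dish',(241,188),.01),('cup',(234,246),.07)]: print(n,onz(c,uv,z).round(3))
# dish & tray by masks
hsv=cv2.cvtColor(c['image'],cv2.COLOR_BGR2HSV)
m=(hsv[...,2]<60).astype(np.uint8); m[:175]=0;m[225:]=0;m[:,:300]=0;m[:,450:]=0
ct=max(cv2.findContours(m,0,1)[0],key=cv2.contourArea); pts=np.array([onz(c,p[0],.014)[:2] for p in ct],np.float32); print('tray',cv2.minAreaRect(pts))
m=(hsv[...,2]>85).astype(np.uint8)
g=cv2.cvtColor(c['image'],6); print(g[188,205:275]); print(g[155:225,241])
```

```text
hinge [ 0.62  -0.074  0.056]
latch [ 0.618 -0.273  0.048]
knob [ 0.462 -0.057  0.088]
p1 [ 0.62  -0.114  0.03 ]
p2 [ 0.621 -0.154  0.03 ]
p3 [ 0.622 -0.193  0.03 ]
p4 [ 0.625 -0.235  0.03 ]
dish [0.646 0.142 0.01 ]
cup [0.502 0.139 0.07 ]
tray ((0.6244006156921387, -0.1741216778755188), (0.05774625763297081, 0.22327782213687897), 0.9800373315811157)
[133 132 134 133 134 132 133 134 134 132 127 120 103  76 112 130 128 128
 130 129 132 132 132 130 128 130 131 129 129 128 130 129 130 129 129 131
 127 130 132 130 129 131 128 128 129 126 132 129 129 132 130 128 128 128
 130 119 106  90 102 132 133 133 133 132 136 133 132 134 133 133]
[133 133 132 131 125 121 109  79 101 120 128 126 128 129 128 127 129 127
 130 128 129 127 129 127 129 130 130 129 129 130 129 130 129 127 131 129
 130 132 129 131 132 131 130 132 128 133 131 131 132 133 131 131 130 133
 131 131 114 105  96  73 108 134 134 133 133 135 133 132 133 131]
```

View pics/crop.png

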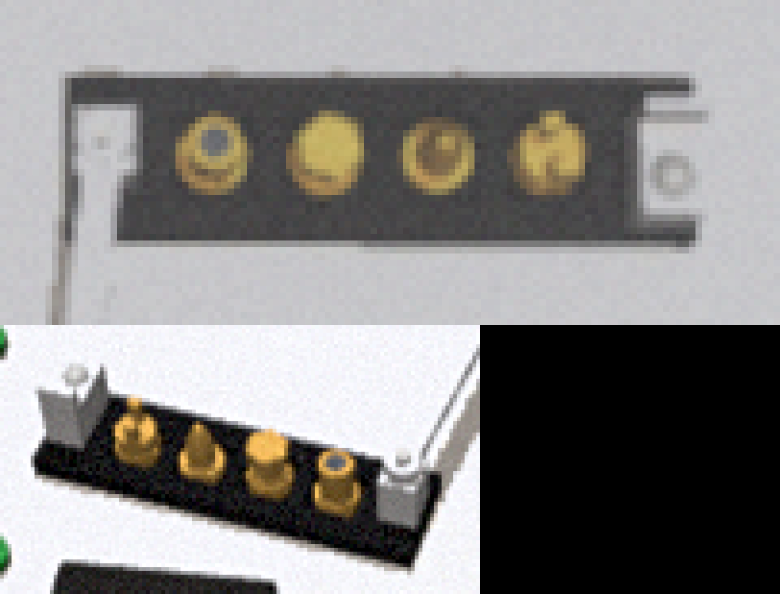

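In the crop, the nozzle is the third brass part from the hinge: top view (382,199), scene view about (262,207). It has the round foot and the pointed cone. Its neighbours are the hex plug or adapter at (365,199), the hollow-topped part at (348,199) and the horned air cap at (400,198). I'm moving above the nozzle, keeping clear of the spray bottle.

Request:
move_arm(
  targets=[
    [[1.4, -4.8, 0], [0, 0, 0], 70],
    [[1.4, -4.8, 0], [0, 0, 0], 70],
    [[1.4, -4.8, 0], [0, 0, 0], 70],
    [[1.4, -4.8, 0], [0, 0, 0], 70],
    [[0, 0, 0], [0, 0, -0.163], 70],
    [[0, 0, 0], [0, 0, -0.163], 70],
    [[0, 0, 0], [0, 0, -0.163], 70],
    [[0, 0, 0], [0, 0, -0.163], 70],
    [[0, 0, 0], [0, 0, -0.163], 70],
    [[0, 0, 0], [0, 0, -0.163], 70],
    [[0, 0, 0], [0, 0, -0.163], 70],
    [[0, 0, 0], [0, 0, -0.163], 70],
    [[0, 0, 0], [0, 0, 0], 70],
  ],
)

```text
time: 1.72
ee_pos: [0.1746, -0.4, 0.2224]
eef_rot: [0.702, 0.712, 0.0, -0.0]
ft_force: [0.6, 0.3, 0.3]
width: 0.0607
grip_force: 0.0
```

Request:
move_arm(
  targets=[
    [[2, 4, 0], [0, 0, 0], 70],
    [[2, 4.5, 0], [0, 0, 0], 70],
    [[2, 4.5, 0], [0, 0, 0], 70],
    [[2, 4.5, 0], [0, 0, 0], 70],
    [[2, 4.5, 0], [0, 0, 0], 70],
    [[2, 4.5, 0], [0, 0, 0], 70],
    [[2, 4.5, 0], [0, 0, 0], 70],
    [[2, 4, 0], [0, 0, 0], 70],
    [[2, 4, 0], [0, 0, 0], 70],
    [[0, 0, 0], [0, 0, 0], 70],
    [[0, 0, 0], [0, 0, 0], 70],
  ],
)

```text
time: 3.1
ee_pos: [0.5612, -0.2145, 0.2221]
eef_rot: [0.702, 0.712, -0.0, -0.0]
ft_force: [0.0, -0.2, -0.2]
width: 0.0611
grip_force: 0.0
```

Run:
```python
from h import *
s=r.read_state(); print(s['time'],s['ee_pos'].round(4) if hasattr(s['ee_pos'],'round') else s['ee_pos'], R.from_quat(s['eef_rot']).as_matrix().round(3),s['width'],s['ft_force'])
c=shot('wrist','w1'); print(c['vertical_fov'],np.round(c['cam_to_world'],3))
for p in [(.6245,-.194,.042),(.6245,-.194,.014)]: print(proj(c,p))
```

```text
3.1 [ 0.5612 -0.2145  0.2221] [[-0.013  1.    -0.001]
 [ 1.     0.013 -0.   ]
 [-0.    -0.001 -1.   ]] 0.061134512842704054 [ 0.03557623 -0.20915722 -0.23802957]
64.66431799798346 [[ 1.     0.012  0.003  0.56 ]
 [ 0.013 -0.963 -0.269 -0.141]
 [-0.     0.269 -0.963  0.383]
 [ 0.     0.     0.     1.   ]]
[376.33694397 164.81163849]
[372.04147737 161.08335726]
```

View pics/w1.png

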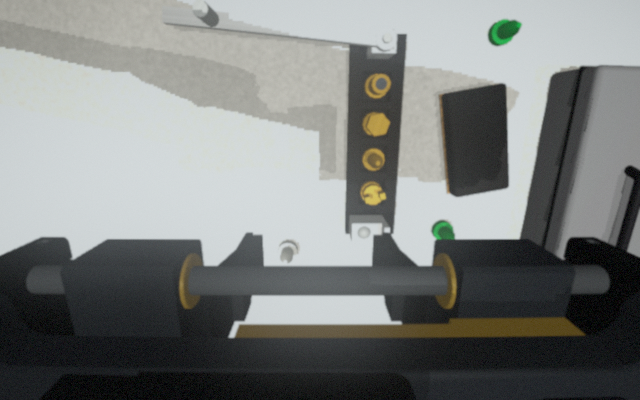

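The wrist view shows the nozzle with its point at about (374,159), third from the hinge at (387,42). The knob is at (206,12). Next I'll measure its foot in both views.

```bash
cat >> h.py <<'E'
def brass(c,box):
    h=cv2.cvtColor(c['image'],cv2.COLOR_BGR2HSV); m=((h[...,0]>10)&(h[...,0]<35)&(h[...,1]>110)).astype(np.uint8)
    k=np.zeros_like(m); x0,y0,x1,y1=box; k[y0:y1,x0:x1]=m[y0:y1,x0:x1]
    n,l,s,ce=cv2.connectedComponentsWithStats(k); return [(s[i].tolist(),ce[i].round(1)) for i in range(1,n) if s[i,4]>15]
E
python3 - <<'E'
from h import *
for f,b in(('top0',(335,185,412,215)),('w1',(350,65,400,210))):
    c=load(f)
    for s,ce in brass(c,b):
        bb=[s[0]+s[2]/2-.5,s[1]+s[3]/2-.5]; print(f,s,ce,onz(c,ce,.015).round(4),onz(c,bb,.015).round(4))
c=load('w1'); h=cv2.cvtColor(c['image'],cv2.COLOR_BGR2HSV)
m=(h[...,2]<75).astype(np.uint8); m[:,:325]=0; m[:,415:]=0; m[235:]=0
ct=max(cv2.findContours(m,0,1)[0],key=cv2.contourArea); print(cv2.minAreaRect(np.array([onz(c,p[0],.014)[:2] for p in ct],np.float32)))
for n,uv,z in(('hinge',(387,42),.056),('knob',(201,8),.088)):print(n,onz(c,uv,z))
# dish top rim
c=load('top0'); g=cv2.GaussianBlur(cv2.cvtColor(c['image'],6),(3,3),0)
m=(g<118).astype(np.uint8); m[:150]=0;m[225:]=0;m[:,:205]=0;m[:,275:]=0
ct=max(cv2.findContours(m,0,1)[0],key=cv2.contourArea); print('dish',cv2.minAreaRect(np.array([onz(c,p[0],.01)[:2] for p in ct],np.float32)))
E
```

```text
top0 [342, 193, 11, 12, 49] [346.9 198.8] [ 0.6235 -0.1119  0.015 ] [ 0.6242 -0.1122  0.015 ]
top0 [360, 193, 11, 12, 94] [365.1 198.2] [ 0.6257 -0.1549  0.015 ] [ 0.625  -0.1546  0.015 ]
top0 [395, 193, 10, 11, 71] [399.4 197.9] [ 0.6279 -0.2357  0.015 ] [ 0.6276 -0.2359  0.015 ]
top0 [377, 195, 11, 9, 38] [381.7 200.1] [ 0.6218 -0.194   0.015 ] [ 0.6245 -0.1947  0.015 ]
w1 [365, 74, 26, 25, 338] [376.6  85.9] [ 0.6246 -0.1108  0.015 ] [ 0.6256 -0.1109  0.015 ]
w1 [363, 112, 27, 25, 519] [375.7 123.9] [ 0.626  -0.1516  0.015 ] [ 0.6264 -0.1517  0.015 ]
w1 [362, 148, 23, 23, 341] [373.5 158.5] [ 0.6259 -0.1908  0.015 ] [ 0.6253 -0.1914  0.015 ]
w1 [361, 182, 25, 23, 384] [372.5 193.4] [ 0.6272 -0.2327  0.015 ] [ 0.6277 -0.2322  0.015 ]
((0.6242371797561646, -0.15905746817588806), (0.05786071717739105, 0.13959680497646332), 0.9695070385932922)
hinge [ 0.62491039 -0.07470731  0.056     ]
knob [ 0.46154186 -0.0568164   0.088     ]
dish ((0.6487729549407959, 0.14440403878688812), (0.11521698534488678, 0.13752663135528564), 88.6319351196289)
```

Request:
move_arm(
  targets=[
    [[1.0, 3.2, 0], [0, 0, 0], 70],
    [[1.1, 3.2, 0], [0, 0, 0], 70],
    [[0, 0, 4], [0, 0, 0], 65],
    [[0, 0, 4], [0, 0, 0], 65],
    [[0, 0, 4], [0, 0, 0], 65],
    [[0, 0, 3], [0, 0, 0], 65],
    [[0, 0, 2], [0, 0, 0], 65],
    [[0, 0, 1.5], [0, 0, 0], 65],
    [[0, 0, 1.0], [0, 0, 0], 65],
    [[0, 0, 0.5], [0, 0, 0], 65],
    [[0, 0, 0], [0, 0, 0], 65],
    [[0, 0, 0], [0, 0, 0], 65],
  ],
  grip_force=15,
)

```text
time: 4.65
ee_pos: [0.6258, -0.192, 0.0232]
eef_rot: [0.701, 0.713, 0.0, 0.0]
ft_force: [0.2, -0.6, -0.1]
width: 0.0563
grip_force: 0.0
```

Request:
move_arm(
  targets=[
    [[-0.1, -0.1, 0.5], [0, 0, 0], 65],
    [[0, 0, 0], [0, 0, 0], 45],
    [[0, 0, 0], [0, 0, 0], 30],
    [[0, 0, 0], [0, 0, 0], 10],
    [[0, 0, 0], [0, 0, 0], 10],
    [[0, 0, 0], [0, 0, 0], 10],
    [[0, 0, 0], [0, 0, 0], 10],
  ],
  grip_force=15,
)

```text
time: 5.52
ee_pos: [0.6245, -0.193, 0.0177]
eef_rot: [0.701, 0.713, 0.0, 0.0]
ft_force: [-0.7, 0.6, -0.2]
width: 0.015
grip_force: 15.0
```

Request:
move_arm(
  targets=[
    [[0, 0, -0.5], [0, 0, 0], 10],
    [[0, 0, -1], [0, 0, 0], 10],
    [[0, 0, -2], [0, 0, 0], 10],
    [[0, 0, -3], [0, 0, 0], 10],
    [[0, 0, -4], [0, 0, 0], 10],
    [[0, 0, -2], [0, 0, 0], 10],
    [[0, 0, 0], [0, 0, 0], 10],
    [[0, 0, 0], [0, 0, 0], 10],
  ],
)

```text
time: 6.52
ee_pos: [0.6236, -0.1929, 0.1411]
eef_rot: [0.701, 0.713, -0.001, -0.001]
ft_force: [-0.0, -0.7, -1.4]
width: 0.0155
grip_force: 15.0
```

Run:
```python
from h import *
c=shot('scene','s2'); p=np.array(r.read_state()['ee_pos']); u,v=proj(c,p).astype(int); print(u,v,p)
im=c['image'][v-60:v+60,u-80:u+80]; cv2.imwrite('pics/s2c.png',cv2.resize(cv2.convertScaleAbs(im,alpha=1.5),(800,600),interpolation=3))
```

```text
256 168 [ 0.62347407 -0.19285825  0.14078115]
```

View pics/s2c.png

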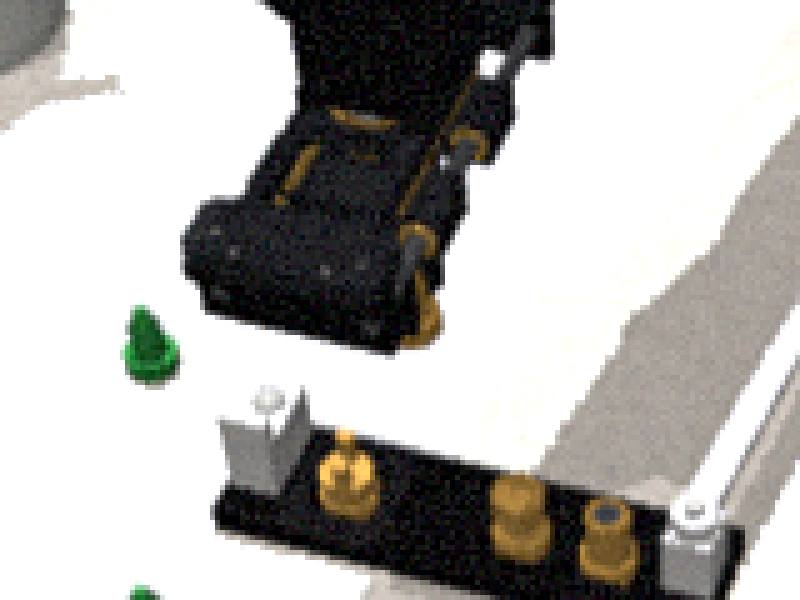

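The nozzle is held upright between the fingers, with its foot at crop (420,325). The other three parts are in their pockets. Carrying it to the dish.

Request:
move_arm(
  targets=[
    [[1.6, 0.1, 0], [0, 0, 0], 10],
    [[3, 0.3, 0], [0, 0, 0], 10],
    [[4, 0.4, 0], [0, 0, 0], 10],
    [[4, 0.4, 0], [0, 0, 0], 10],
    [[4, 0.4, 0], [0, 0, 0], 10],
    [[4, 0.3, 0], [0, 0, 0], 10],
    [[4, 0.3, 0], [0, 0, 0], 10],
    [[4, 0.3, 0], [0, 0, 0], 10],
    [[3, 0.3, 0], [0, 0, 0], 10],
    [[2, 0.2, 0], [0, 0, 0], 10],
    [[0, 0, 0], [0, 0, 0], 10],
    [[0, 0, 2], [0, 0, 0], 10],
    [[0, 0, 3], [0, 0, 0], 10],
    [[0, 0, 2.5], [0, 0, 0], 10],
    [[0, 0, 1.5], [0, 0, 0], 10],
    [[0, 0, 0.5], [0, 0, 0], 10],
    [[0, 0, 0], [0, 0, 0], 10],
    [[0, 0, 0], [0, 0, 0], 10],
  ],
)

```text
time: 8.82
ee_pos: [0.6496, 0.1436, 0.0485]
eef_rot: [0.701, 0.713, 0.001, 0.0]
ft_force: [0.1, -0.1, -0.3]
width: 0.0155
grip_force: 15.0
```

Run:
```python
from h import *
c=shot('scene','s3'); p=np.array(r.read_state()['ee_pos']); u,v=proj(c,p).astype(int); print(u,v,p)
im=c['image'][v-65:v+55,u-80:u+80]; cv2.imwrite('pics/s3c.png',cv2.resize(cv2.convertScaleAbs(im,alpha=1.4),(800,600),interpolation=3))
```

```text
412 247 [0.64957301 0.14362514 0.04853604]
```

View pics/s3c.png

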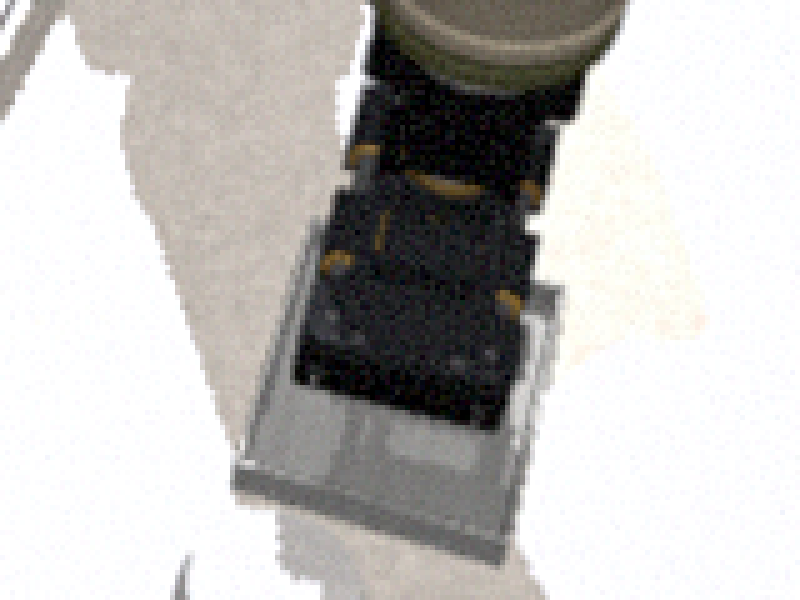

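The gripper sits centrally over the dish, with the dish's walls clear on every side. Lowering until there is contact.

Request:
move_arm(
  targets=[
    [[0, 0, 1], [0, 0, 0], 10],
    [[0, 0, 1], [0, 0, 0], 10],
    [[0, 0, 0.6], [0, 0, 0], 10],
    [[0, 0, 0.3], [0, 0, 0], 10],
    [[0, 0, 0.1], [0, 0, 0], 10],
    [[0, 0, 0.1], [0, 0, 0], 10],
    [[0, 0, 0], [0, 0, 0], 10],
    [[0, 0, 0], [0, 0, 0], 10],
  ],
)

```text
time: 9.88
ee_pos: [0.6491, 0.1435, 0.0167]
eef_rot: [0.701, 0.713, 0.0, 0.0]
ft_force: [-0.1, 0.5, -1.0]
width: 0.0152
grip_force: 15.0
```

Request:
move_arm(
  targets=[
    [[0, 0, 0.05], [0, 0, 0], 10],
    [[0, 0, 0.05], [0, 0, 0], 10],
    [[0, 0, 0], [0, 0, 0], 10],
    [[0, 0, 0], [0, 0, 0], 10],
  ],
)

```text
time: 10.38
ee_pos: [0.6492, 0.1435, 0.0165]
eef_rot: [0.701, 0.713, 0.0, 0.0]
ft_force: [-3.7, -0.9, 8.3]
width: 0.0153
grip_force: 15.0
```

Request:
move_arm(
  targets=[
    [[0, 0, -0.05], [0, 0, 0], 10],
    [[0, 0, 0], [0, 0, 0], 20],
    [[0, 0, 0], [0, 0, 0], 24],
    [[0, 0, 0], [0, 0, 0], 30],
    [[0, 0, 0], [0, 0, 0], 40],
    [[0, 0, 0], [0, 0, 0], 45],
    [[0, 0, 0], [0, 0, 0], 45],
    [[0, 0, -1], [0, 0, 0], 45],
    [[0, 0, -3], [0, 0, 0], 45],
    [[0, 0, -4], [0, 0, 0], 45],
    [[0, 0, -4], [0, 0, 0], 45],
    [[0, 0, 0], [0, 0, 0], 45],
  ],
)

```text
time: 11.88
ee_pos: [0.651, 0.1443, 0.1408]
eef_rot: [0.701, 0.713, 0.003, 0.002]
ft_force: [-0.2, 0.2, -0.1]
width: 0.0388
grip_force: 0.0
```

Run:
```python
from h import *
c=shot('wrist','w4'); im=c['image']; cv2.imwrite('pics/w4c.png',cv2.convertScaleAbs(im,alpha=1.3))
for s,ce in brass(c,(0,0,640,240)): print(s,ce,onz(c,ce,.02))
c=shot('top','t4')
for s,ce in brass(c,(205,150,450,225)): print(s,ce,onz(c,ce,.02))
```

```text
[525, 0, 115, 82, 4762] [578.9  44. ] [0.86727262 0.27836686 0.02      ]
[527, 173, 40, 25, 866] [546.5 184.9] [0.86376526 0.15815244 0.02      ]
[302, 181, 25, 22, 220] [314.6 189.5] [0.64881261 0.15067269 0.02      ]
[311, 197, 8, 8, 46] [314.3 200.6] [0.6486739  0.14014685 0.02      ]
[342, 193, 11, 11, 48] [346.9 198.8] [ 0.62260153 -0.11176668  0.02      ]
[360, 193, 11, 12, 90] [365.1 198.4] [ 0.62430907 -0.15450566  0.02      ]
[395, 193, 10, 11, 73] [399.4 197.8] [ 0.62715559 -0.23493764  0.02      ]
```

View pics/w4c.png

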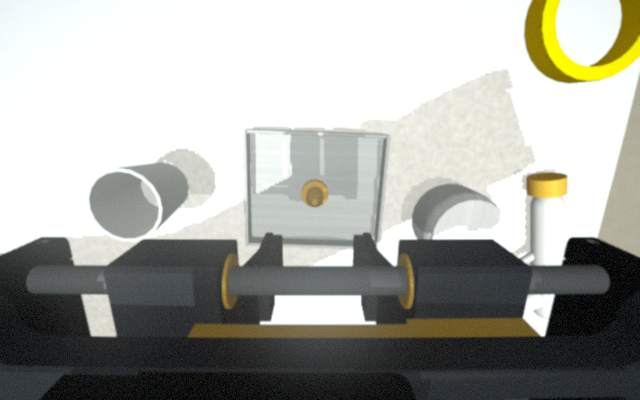

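The nozzle stands upright near the dish centre, at (314,193); its tip is directly inside the foot circle. The cup at left and tin at right are undisturbed. Next is the keeper bar: I move above the knob at (0.4615,-0.057) and turn the tool tangential.

Request:
move_arm(
  targets=[
    [[-2, -1.9, 0], [0, 0, 0], 60],
    [[-3, -2.9, 0], [0, 0, 0], 60],
    [[-3, -2.9, 0], [0, 0, 0], 60],
    [[-3, -2.9, 0], [0, 0, 0], 60],
    [[-3, -2.9, 0], [0, 0, 0], 60],
    [[-3, -2.9, 0], [0, 0, 0], 60],
    [[-2.8, -2.9, 0], [0, 0, 0], 60],
    [[0, 0, 0], [0, 0, 0.166], 60],
    [[0, 0, 0], [0, 0, 0.166], 60],
    [[0, 0, 0], [0, 0, 0.166], 60],
    [[0, 0, 0], [0, 0, 0.166], 60],
    [[0, 0, 0], [0, 0, 0.166], 60],
    [[0, 0, 0], [0, 0, 0.166], 60],
    [[0, 0, 0], [0, 0, 0.166], 60],
    [[0, 0, 0], [0, 0, 0.166], 60],
    [[0, 0, 0], [0, 0, 0.166], 60],
    [[0, 0, 0], [0, 0, 0.166], 60],
    [[0, 0, 0], [0, 0, 0], 60],
    [[0, 0, 0], [0, 0, 0], 60],
  ],
)

```text
time: 14.35
ee_pos: [0.4588, -0.0576, 0.1356]
eef_rot: [0.999, -0.035, -0.0, -0.0]
ft_force: [0.2, -0.1, 0.7]
width: 0.0519
grip_force: 0.0
```

Run:
```python
from h import *
s=r.read_state(); M=R.from_quat(s['eef_rot']).as_matrix(); p=np.array(s['ee_pos']); print(p,M.round(3).tolist(),np.round(s['joint_positions'],2))
print('to knob (tool cm)',100*M.T@(np.array([.4615,-.057,.066])-p))
```

```text
[ 0.45882352 -0.05758911  0.13559363] [[0.998, -0.069, -0.001], [-0.069, -0.998, 0.0], [-0.001, -0.0, -1.0]] [ 0.48  0.08 -0.47  1.96  0.04  1.11 -1.64]
to knob (tool cm) [ 0.26888277 -0.07710269  6.95913722]
```

Request:
move_arm(
  targets=[
    [[0.3, -0.1, 2], [0, 0, 0], 60],
    [[0, 0, 3], [0, 0, 0], 60],
    [[0, 0, 1.8], [0, 0, 0], 60],
    [[0, 0, 0.5], [0, 0, 0], 60],
    [[0, 0, 0], [0, 0, 0], 40],
    [[0, 0, 0], [0, 0, 0], 25],
    [[0, 0, 0], [0, 0, 0], 10],
    [[0, 0, 0], [0, 0, 0], 10],
    [[0, 0, 0], [0, 0, 0], 10],
  ],
  grip_force=12,
)

```text
time: 15.48
ee_pos: [0.4623, -0.0569, 0.0632]
eef_rot: [0.999, -0.037, 0.0, 0.0]
ft_force: [-0.4, 0.1, 1.5]
width: 0.0136
grip_force: 12.0
```

Request:
move_arm(
  targets=[
    [[0, 1.15, 0], [0, 0, -0.07], 10],
    [[0, 1.15, 0], [0, 0, -0.07], 10],
    [[0, 1.15, 0], [0, 0, -0.07], 10],
    [[0, 1.15, 0], [0, 0, -0.07], 10],
    [[0, 1.15, 0], [0, 0, -0.07], 10],
    [[0, 1.15, 0], [0, 0, -0.07], 10],
    [[0, 1.15, 0], [0, 0, -0.07], 10],
    [[0, 1.15, 0], [0, 0, -0.07], 10],
    [[0, 1.15, 0], [0, 0, -0.07], 10],
    [[0, 1.15, 0], [0, 0, -0.07], 10],
    [[0, 0, 0], [0, 0, 0], 10],
    [[0, 0, 0], [0, 0, 0], 10],
  ],
)

```text
time: 16.98
ee_pos: [0.4913, -0.1645, 0.0634]
eef_rot: [0.951, 0.309, 0.002, -0.0]
ft_force: [8.0, 5.0, -4.1]
width: 0.0137
grip_force: 12.0
```

```bash
cat > q.py <<'E'
from h import *
s=r.read_state(); M=R.from_quat(s['eef_rot']).as_matrix(); p=np.array(s['ee_pos']); h=np.array([.6226,-.074])
d=p[:2]-h; phi=np.arctan2(-d[0],-d[1]); print('rad',np.hypot(*d),'phi',phi,'tool y ang',np.arctan2(M[1,1],M[0,1]),'want',-phi,'F',np.round(s['ft_force'],1),'w',s['width'],p.round(4),s['time'])
E
python3 q.py
```

```text
rad 0.15945750158741764 phi 0.9671438995972409 tool y ang -0.9423384440627954 want -0.9671438995972409 F [ 8.   5.  -4.1] w 0.013650916439001055 [ 0.4913 -0.1645  0.0634] 16.975
```

Request:
move_arm(
  targets=[
    [[0.3, 0, 0], [0, 0, 0], 10],
    [[0, 1.15, 0], [0, 0, -0.07], 10],
    [[0, 1.15, 0], [0, 0, -0.07], 10],
    [[0, 1.15, 0], [0, 0, -0.07], 10],
    [[0, 1.15, 0], [0, 0, -0.07], 10],
    [[0, 1.15, 0], [0, 0, -0.07], 10],
    [[0, 1.15, 0], [0, 0, -0.07], 10],
    [[0, 1.15, 0], [0, 0, -0.07], 10],
    [[0, 1.15, 0], [0, 0, -0.07], 10],
    [[0, 1.15, 0], [0, 0, -0.07], 10],
    [[0, 0, 0], [0, 0, 0], 10],
    [[0, 0, 0], [0, 0, 0], 10],
  ],
)

```text
time: 18.48
ee_pos: [0.5729, -0.225, 0.0633]
eef_rot: [0.808, 0.589, 0.001, -0.001]
ft_force: [1.6, 5.7, 1.5]
width: 0.0137
grip_force: 12.0
```

```bash
python3 q.py
```

```text
rad 0.1589928452858937 phi 0.31796613265976875 tool y ang -0.312204265742439 want -0.31796613265976875 F [1.6 5.7 1.5] w 0.013730383655374136 [ 0.5729 -0.225   0.0633] 18.475
```

Request:
move_arm(
  targets=[
    [[0.15, 1.15, 0], [0, 0, -0.07], 10],
    [[0, 1.15, 0], [0, 0, -0.07], 10],
    [[0, 1.15, 0], [0, 0, -0.07], 10],
    [[0, 1.0, 0], [0, 0, -0.07], 10],
    [[0, 0.5, 0], [0, 0, -0.03], 10],
    [[0, 0.2, 0], [0, 0, 0], 10],
    [[0, 0, 0], [0, 0, 0], 10],
    [[0, 0, 0], [0, 0, 0], 10],
  ],
  grip_force=25,
)

```text
time: 19.48
ee_pos: [0.6238, -0.2333, 0.0634]
eef_rot: [0.708, 0.706, 0.001, -0.0]
ft_force: [2.9, 5.2, 1.3]
width: 0.0136
grip_force: 25.0
```

```bash
python3 q.py
```

```text
rad 0.15932002859972505 phi -0.007471210068425968 tool y ang -0.002295207685060744 want 0.007471210068425968 F [2.9 5.2 1.3] w 0.013592253442837663 [ 0.6238 -0.2333  0.0634] 19.475
```

Request:
move_arm(
  targets=[
    [[0, 0.1, 0], [0, 0, 0], 10],
    [[0, 0.1, 0], [0, 0, 0], 10],
    [[0, 0.1, 0], [0, 0, 0], 10],
    [[0, 0, 0], [0, 0, 0], 10],
    [[0, 0, 0], [0, 0, 0], 10],
  ],
)

```text
time: 20.1
ee_pos: [0.6261, -0.2333, 0.0633]
eef_rot: [0.708, 0.706, 0.001, -0.001]
ft_force: [-0.5, 4.9, 2.9]
width: 0.0135
grip_force: 25.0
```

```bash
python3 q.py
```

```text
rad 0.1593719240774248 phi -0.02183905096421174 tool y ang -0.0023537329508034523 want 0.02183905096421174 F [-0.5  4.9  2.9] w 0.013481202266508858 [ 0.6261 -0.2333  0.0633] 20.1
```

Still moving; keep pushing until it meets a firm stop.

Request:
move_arm(
  targets=[
    [[0, 0.1, 0], [0, 0, 0], 10],
    [[0, 0.1, 0], [0, 0, 0], 10],
    [[0, 0.1, 0], [0, 0, 0], 10],
    [[0, 0, 0], [0, 0, 0], 10],
    [[0, 0, 0], [0, 0, 0], 10],
  ],
)

```text
time: 20.72
ee_pos: [0.6266, -0.2335, 0.063]
eef_rot: [0.708, 0.706, -0.001, -0.003]
ft_force: [-12.5, 7.3, 11.6]
width: 0.0134
grip_force: 25.0
```

```bash
python3 q.py
```

```text
rad 0.15951079970698553 phi -0.024928222299551866 tool y ang -0.002963258994990601 want 0.024928222299551866 F [-12.5   7.3  11.6] w 0.013369652683804948 [ 0.6266 -0.2335  0.063 ] 20.725
```

It has hit the stop (12 N, no further travel). Relax, release, rise.

Request:
move_arm(
  targets=[
    [[0, -0.2, 0], [0, 0, 0], 10],
    [[0, 0, 0], [0, 0, 0], 10],
    [[0, 0, 0], [0, 0, 0], 25],
    [[0, 0, 0], [0, 0, 0], 40],
    [[0, 0, 0], [0, 0, 0], 50],
    [[0, 0, 0], [0, 0, 0], 50],
    [[0, 0, -1], [0, 0, 0], 50],
    [[0, 0, -3], [0, 0, 0], 50],
    [[0, 0, -4], [0, 0, 0], 50],
    [[0, 0, -4], [0, 0, 0], 50],
    [[-3, -4, -2], [0, 0, 0], 50],
    [[-3, -4, 0], [0, 0, 0], 50],
    [[0, -4, 0], [0, 0, 0], 50],
    [[0, -4, 0], [0, 0, 0], 50],
    [[0, 0, 0], [0, 0, 0], 50],
    [[0, 0, 0], [0, 0, 0], 50],
  ],
)

```text
time: 22.72
ee_pos: [0.4671, -0.2947, 0.2039]
eef_rot: [0.708, 0.706, 0.0, 0.001]
ft_force: [-0.4, 0.4, 0.5]
width: 0.0437
grip_force: 0.0
```

Run:
```python
from h import *
print(r.read_state()['ft_force'])
t=shot('top','t9'); s=shot('scene','s9')
a=cv2.resize(t['image'][140:260,210:450],(800,400),interpolation=3); b=cv2.resize(s['image'][160:310,200:460],(347,200),interpolation=3)
o=np.zeros((600,800,3),np.uint8); o[:400]=a; o[400:,:347]=b; cv2.imwrite('pics/f.png',cv2.convertScaleAbs(o,alpha=1.4))
```

```text
[-0.35204519  0.42981809  0.53960881]
```

View pics/f.png

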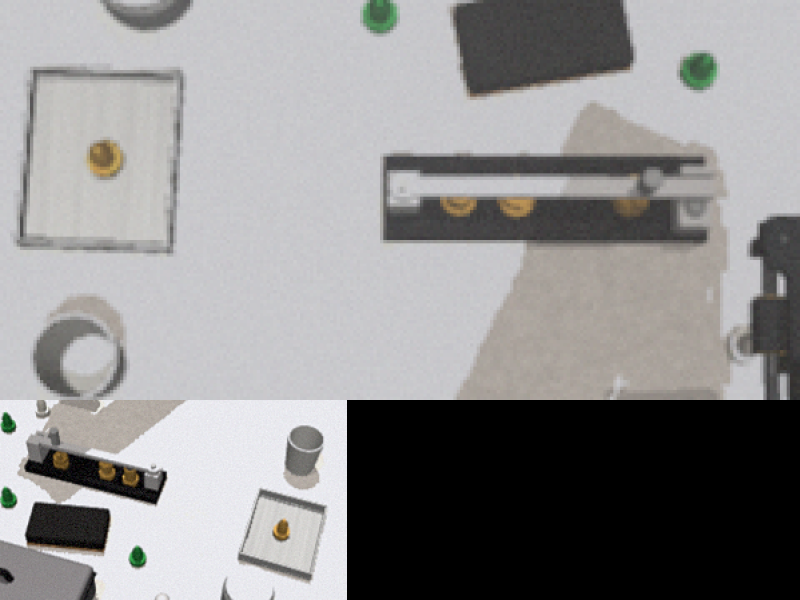

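The bar lies along the tray against the stop lip, with the detent ball exposed on its outer side at crop (695,208). The nozzle stands in the dish at crop (104,158), and the three other parts are in their pockets. Handing in.

```bash
python3 -c "
from bench import r
print(r.close_job())"
```

```text
the job is handed in; nothing more can be done
None
```

The job is handed in, with no verdict returned: the nozzle stands point up in the wash dish, the keeper bar was pushed to its stop in the latch, and the other parts show in place in the last pictures.

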